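# Assemble a flow cell in its spring-catch compression fixture

### The arm

A 6-joint arm with a two-finger parallel gripper is mounted at the origin on a cart in front of the work surface, level with it; the furniture and walls round the work are solid. World frame = base frame: x ahead of the robot, y to its left, z up, the work surface at z = 0. Lengths are in m, angles in rad, forces in N, time in s.
With the tool pointing down it reaches from about 0.25 to 0.775 m from the base axis. Payload 4 kg.
Tool frame: the origin (TCP) lies midway between the tips of the shut fingers; the grasp point (between the pads) lies 19 mm behind it; z points along the fingers, y is the line along which they close (so a half turn about z gives the same grasp; the last joint's range is limited). The gripper opens to 94 mm and grips with 3 to 60 N. Pads are 16 mm wide; open, the fingers measure 119 mm over their backs; the gripper's body (75 mm by 177 mm) begins 78 mm behind the grasp point.
Start: joints at [1.189, 0.087, 1.371, -0, 1.684, -0.103], TCP at [0.151, 0.529, 0.171] pointing down, gripper open.
Joint ranges: [-3.1, 3.1], [-0.76, 2.03], [0.27, 2.55], [-1.08, 4.22], [0.17, 2.65], [-2.57, 2.57]. Speed limits (rad/s): [2.79, 2.79, 3.14, 3.14, 3.14, 3.14].

### API

Orientations are given as a 3x3 rotation matrix whose columns are the frame's x, y, z axes.
In Python, from cell import * gives the robot as it stands. The module is installed in compiled form; this text tells all that it offers. Calls block until the motion is done:
- goto(position, orientation): joint-space move of the TCP to a pose.
- line_to(position, rate=0.15, rotation=None, force_limit=None): straight line of the TCP; rotation=None keeps the orientation; rate is the mean speed in m/s. With force_limit (N) it stops when the force on the tool has changed by that much, and returns True; else False.
- movej(angles): joint-space move.
- let_go() and close(): open the fingers fully, or close them until they stop; the grip force is fixed at half the most.
- hold(seconds).
- ik(position, orientation): joint angles nearest the present ones, or None.
- read_state(): the state.
- grab_frame(name): name is "side" or "top"; returns a dict with "image" (420x560x3 uint8, blue, green, red), "z_map" (420x560 float32, m along the optical axis (not along the pixel's ray), 0 where there is no reading), "camera_matrix" (3x3 intrinsics, pixels), "T" (4x4, takes a point from camera to world coordinates). Camera axes: x right, y down, z forward; pixel columns grow to the right and rows downward; lengths in m; the calibration is good to about 2 mm. A picture is of the moment at which its call begins.
A pose or a line that the arm cannot do raises IKError and nothing moves.
- close_job(): hands the job in; it is judged then, once.
The state is a dict: "clock": time; "qpos": joint angles; "joint_velocities": joint speeds; "joint_torque": joint torques, N m; "eef_pos": TCP position; "tcp_rot": TCP orientation; "wrist_force": force on the tool from outside, world axes, zero at the start; "wrist_torque": the same for the moment, N m; "finger_gap": finger opening in m; "gripper_force": force on a finger pad.
Only numpy, scipy, OpenCV 4.12 (cv2) and the standard library are available. Lean on these libraries where they do the work, as an engineer would, in place of code of your own. Each camera call takes 0.05 s, during which the arm holds its last target. There are 200 camera calls.

### The job

Assemble the flow cell in the compression fixture: lay the thick cell body on the sprung bed and then the open spacer frame on it, each pushed square and flush into the corner of end stop and side fence. Then tilt the cover plate to tuck one ear under the hook bar of the end stop, swing its other end down in line with the parts below and press, without ramming the stack, until the spring catch snaps over the other ear. Do not shove the tape roll, tin, screwdriver or beaker about.

Things in the scene. Friction and masses are not known exactly. Their poses are not given: they have to be found in the camera images.
- pocket (a point): Fixed steel fixture (dark base 200 x 118 mm, top 16 mm above the bench): pocket centre, on the free bed's top, 22 mm above the bench. Fixture axes, used below: x roughly away from the robot, y left, z up. A 100 x 60 mm part flush in the corner is centred here. Coordinates below are mm from this point. Fingers have room beside the pocket at x -26 to +26.
- hook_bar (a point): Middle of the hook bar's underside (x -57, z 50.7), axes as the fixture. Bar: x -62 to -52, 58 wide in y, top at z 62, above the end stop: wall with its face at x -50, 58 wide, top at z 40, and two cheeks (|y| 21 to 29, same face) from wall to bar. So the slot for an ear is 42 wide, z 40 to 50.7.
- side_fence (a point): On the side fence's face, half-way along the pocket (y +30, z 23). Fence: two posts at x -46 to -26 and +26 to +46, top at z 52, open between. Opposite are two lower guide posts, faces at y -35, same x, top at z 36.
- catch_nose (a point): Lower front edge of the catch's nose when sprung out (x +58, z 49.5), 24 mm wide in y. Its underside is flat from x 58 to 72; the front is upright for 7 mm, then slopes back to x 66.5 at z 71.5. The housing behind it begins at x 72 and is 44 wide, top at z 78.
- bed (a joint): Sprung bed (black plate 98 x 54 mm, the floor of the pocket): 0 = up, free; grows as it is pressed down, stops at 0.004 m. Moves from about 9 N, 17 N at 4 mm, so the parts' weight does not move it. With the cover held by the catch it stays about 1 to 2 mm down.
- catch (a joint): Spring catch (steel bolt like a door latch): 0 = sprung out towards the pocket; grows as it is pushed back (+x), to 0.009 m, 1.5 N rising to about 4 N. An ear pressed down on its slope pushes it back about 6 mm; it springs back over the ear once the ear's top is below the nose.
- body_mid (a point): Centre of the cell's main part, a solid grey plastic block, 100 (own x) x 60 (own y) x 30 mm high with a shallow channel field on top, about 0.25 kg, the thickest part. Lies flat, long side roughly along x. The same turned half round.
- spacer_mid (a point): Centre of the spacer: white plastic frame 100 (own x) x 60 (own y) x 12 mm high with a 66 x 30 mm opening, rails 15 to 17 mm wide, about 0.08 kg. Lies flat, long side roughly along x. The same turned half round.
- cover_mid (a point): Centre of the cover: bare metal plate 100 (own x) x 60 (own y) x 12 mm high, dark window strip on top; at each end a central ear 13 mm long, 30 wide, 6 thick, at mid-thickness (3 mm below the plate's top), 126 mm over the ears, about 0.19 kg. Lies flat, window up, long side roughly along x. The same turned half round. Flat on the spacer, bed free, it is at z 48 from pocket.
- tape: Bystander: roll of masking tape lying flat, 66 mm wide, 19 high; origin at its underside's centre.
- tin: Bystander: round tin, 66 mm wide, 54 high; origin at its underside's centre.
- driver: Bystander: screwdriver lying flat, 172 mm long; origin under its centre.
- glass: Bystander: glass beaker, 58 mm wide, 70 high; origin at its underside's centre.
Mind the look-alikes: they are no part of the job. Of the things that look like the part that bears body_mid, the larger one is meant.

How it is judged:
By the outcome, as a careful person would: the job done as asked, in the order asked, and still so for the second after the job is handed in, with the robot touching nothing.
It also fails if it takes over 72 s, if anything falls off the work surface, if the arm or the gripper's body presses on something with over 40 N, if the wrist force passes 120 N, or if a joint passes its speed limit or range.

## Working session

There is one attempt and no reset: what is moved stays moved. The work goes in short steps, each a Python script; the robot and the scene stay as the last script left them, time stands still between calls to the robot, and variables do not carry over. Pictures are saved under pics/ and viewed, at most 10 in all, crops included, and the job is handed in when it is done.

```bash
mkdir -p pics; ls; python3 - <<'E'
from cell import *
import cv2,numpy as np
for n in("top","side"):
    f=grab_frame(n); cv2.imwrite(f"pics/{n}0.png",f["image"]); np.savez(f"{n}0.npz",**f)
    print(n,f["camera_matrix"].round(1).tolist(),f["T"].round(3).tolist())
s=read_state();print(s["clock"],s["tcp_rot"].round(3).tolist(),s["finger_gap"])
E
```

```text
pics
top [[427.8, 0.0, 275.8], [0.0, 427.8, 207.2], [0.0, 0.0, 1.0]] [[0.029, -0.995, 0.099, 0.442], [-1.0, -0.029, 0.006, -0.032], [-0.004, -0.099, -0.995, 1.246], [0.0, 0.0, 0.0, 1.0]]
side [[438.8, 0.0, 280.6], [0.0, 438.8, 205.2], [0.0, 0.0, 1.0]] [[1.0, 0.01, 0.0, 0.536], [0.004, -0.358, 0.934, -1.216], [0.01, -0.934, -0.358, 0.544], [0.0, 0.0, 0.0, 1.0]]
0.1 [[-0.961, 0.275, -0.001], [0.275, 0.961, -0.002], [0.0, -0.002, -1.0]] 0.09425967641464117
```

View pics/top0.png

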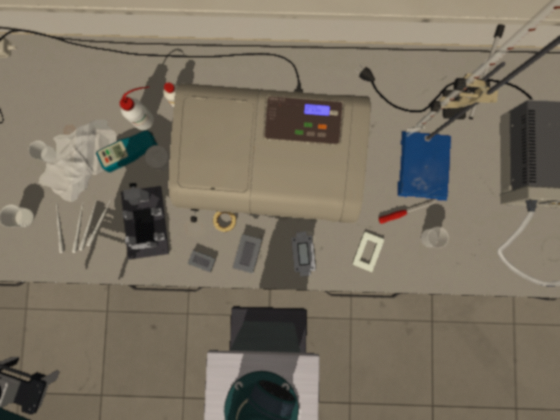

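View pics/side0.png

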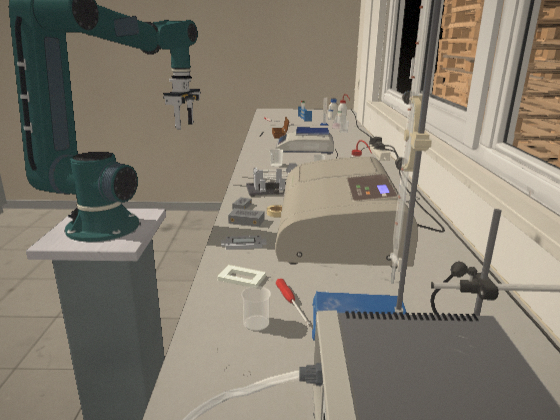

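The top view shows the fixture at (146,222), with two grey blocks at (248,250), larger, and (203,258), smaller. The cover is at (304,253) and the white spacer at (368,251). The tape is at (225,221), the tin is not obvious, the screwdriver is at (400,214) and the beaker at (435,238). I take the block at (248,250) as the body because it is the larger one; an enlarged crop will check this.

```bash
python3 - <<'E'
import cv2,numpy as np
t=cv2.imread("pics/top0.png");s=cv2.imread("pics/side0.png")
a=cv2.resize(t[180:285,110:390],(800,300),interpolation=cv2.INTER_CUBIC)
a2=cv2.resize(t[175:275,110:190],(240,300),interpolation=cv2.INTER_CUBIC)
b=cv2.resize(s[150:256,222:420][:, :110],(311,300),interpolation=cv2.INTER_CUBIC)
b2=cv2.resize(s[150:205,235:300],(249,300),interpolation=cv2.INTER_CUBIC)
r=np.hstack([a2,b,b2]); cv2.imwrite("pics/m1.png",np.vstack([a,cv2.convertScaleAbs(r,alpha=1.5)]))
f=np.load("top0.npz");z=f["z_map"];K=f["camera_matrix"];T=f["T"]
v,u=np.mgrid[0:420,0:560];P=np.stack([(u-K[0,2])/K[0,0]*z,(v-K[1,2])/K[1,1]*z,z,np.ones_like(z)],-1)@T.T
for n,(u,v) in dict(big=(248,250),small=(203,258),cover=(304,253),spacer_rail=(361,251),bench=(275,240),fixt=(130,250),bed=(146,225),bench2=(340,250),tape=(217,221)).items(): print(n,P[v,u,:3].round(4))
print((P[185:260:3,118:176:3,2]*1000).astype(int))
E
```

```text
big [0.4388 0.0508 0.0239]
small [0.4124 0.1789 0.0177]
cover [ 0.435  -0.1093  0.0117]
spacer_rail [ 0.4455 -0.2723  0.0133]
bench [ 4.70e-01 -2.49e-02  1.00e-04]
fixt [0.4289 0.3889 0.0175]
bed [0.5014 0.3448 0.0257]
bench2 [ 0.4466 -0.2142 -0.0012]
tape [0.5202 0.1457 0.0023]
[[   2   -1    0    0   89   90    2    0    1    4   -2   -2    3    0
     1    1   -3  132  134  138]
 [   3 1246   -3    0    0   83    0    8   -4   16   11   15   14    8
    14    1    1  127  130  131]
 [   2    4  101  102   97   98   99   95   71   44   18   15   13   17
    16   -1    2  125  127  127]
 [   0   14  103   97  102   96  100   97   73   47   19   15   16   13
    14    0    2  117  118  121]
 [   1   11  100   99   97   97   99  101   76   50   18   15   15   17
    12    1    4    1  115  112]
 [  -5   13   19   79   91   92   92   76   45   39   23   15   18   15
    15    0    0   -4  107  104]
 [   0   -3   14   18   87   84   81   78   14   11   16   16   20   17
    11   -2    3   -1   90   92]
 [   0   -1   12   20   13   14   19   14   16   18   15   14   16   12
    18    4  
[... 1105 characters left out ...]
8   19   20   17   19   23   57   57
    27   29   11    0    0    1]
 [   0    1   -1   75   62   38   21   19   20   22   86   67   19   13
    15   14   14   -1   -4   -2]
 [   3   -1    3   14   83   86   79   86   80   84   83   70   37   17
    18   10   13    1    0   -2]
 [   4    0    5   14   82   85   86   65   37   14   17   14   18   11
    14   15   14    0    0    0]
 [1246    0   -3   14   14   13   16   10   14   17   19   11   18   11
    13   20   16    5    0    0]
 [   0    2   -2   15   14   15   19   14   14   13   11   17   17   21
    15   20   18    1    3    0]
 [   3    0   -1   14   13   16   16   13   14   18    0    0   -1    1
     2    0    0   -1    0   -2]]
```

View pics/m1.png

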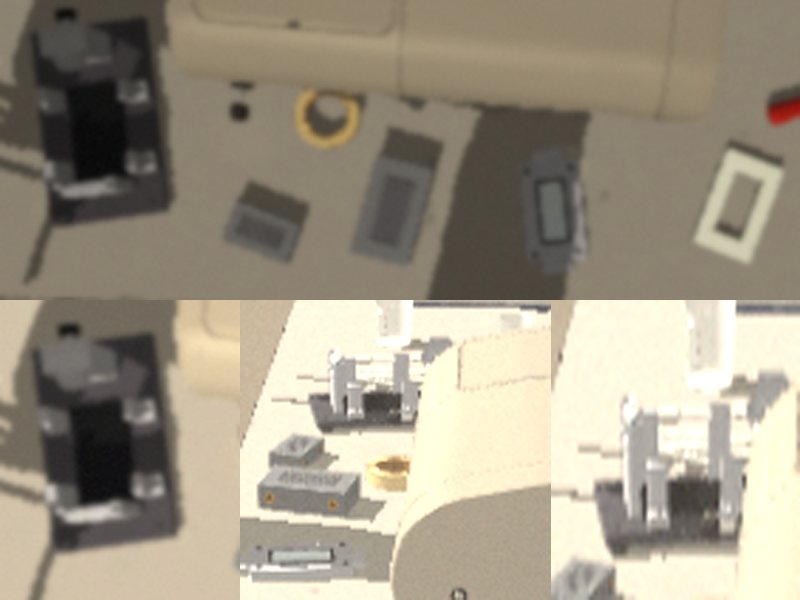

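The crop confirms it: the block at (248,250) is about 100 x 60 mm and the one at (203,258) is clearly shorter, so the large one is the body. Next I measure footprints from depth points and fixture features at their known heights.

```bash
cat > meas.py <<'E'
import cv2,numpy as np
def cloud(f):
    z=f["z_map"];K=f["camera_matrix"];T=f["T"]
    v,u=np.mgrid[0:z.shape[0],0:z.shape[1]]
    P=(np.stack([(u-K[0,2])/K[0,0]*z,(v-K[1,2])/K[1,1]*z,z,np.ones_like(z)],-1)@T.T)[...,:3]
    P[z==0]=np.nan; return P
def rect(xy):
    (c,s,a)=cv2.minAreaRect((xy*1000).astype(np.float32))
    if s[0]<s[1]: s=s[::-1]; a+=90
    return np.round(c,1),np.round(s,1),round((a+90)%180-90,1)   # long-axis angle, deg
def blob(P,u,v,lo,hi,win):
    u0,v0=u-win,v-win; Q=P[v0:v+win,u0:u+win]
    m=((Q[...,2]>lo)&(Q[...,2]<hi)).astype(np.uint8)
    n,l=cv2.connectedComponents(m,connectivity=4); k=l[win,win] or l[win-2:win+3,win-2:win+3].max()
    return Q[l==k] if k else np.zeros((0,3))
E
python3 - <<'E'
from meas import *
f=np.load("top0.npz");P=cloud(f)
for n,u,v,lo,hi in (("body",248,250,.006,.045),("cover",304,253,.004,.03),("spacer",361,251,.005,.03)):
    b=blob(P,u,v,lo,hi,32); print(n,len(b),rect(b[:,:2]),np.percentile(b[:,2],80).round(4))
R=P[180:265,112:180].reshape(-1,3)
def sel(x0,x1,y0,y1,z0,z1):
    q=R; return q[(q[:,0]>x0)&(q[:,0]<x1)&(q[:,1]>y0)&(q[:,1]<y1)&(q[:,2]>z0)&(q[:,2]<z1)]
b=sel(.35,.65,.27,.44,.009,.11);print("base",len(b),rect(b[:,:2]))
for n,a in dict(fenceA=(.47,.56,.35,.42,.066,.082),fenceB=(.38,.47,.35,.42,.066,.079),guideA=(.47,.56,.28,.35,.05,.064),guideB=(.38,.47,.28,.33,.05,.064),bar=(.38,.46,.29,.41,.0795,.095),house=(.54,.63,.3,.42,.094,.108)).items():
    q=sel(*a);print(n,len(q),q[:,:2].min(0).round(4) if len(q) else 0,q[:,:2].max(0).round(4) if len(q) else 0,q.mean(0).round(4) if len(q) else 0, rect(q[:,:2]) if len(q)>4 else 0)
q=P[150:290,0:175].reshape(-1,3);q=q[(q[:,1]<.29)&(q[:,1]>.2)&(q[:,2]>.03)];print("box near",q.min(0).round(3),q.max(0).round(3))
for x0 in np.arange(.48,.62,.02):
    g=q[(q[:,0]>x0)&(q[:,0]<x0+.02)]; print(x0.round(2), g[:,1].max().round(3) if len(g) else None, g[:,2].max().round(3) if len(g) else None)
E
```

```text
body 769 (array([428.8,  54.6]), array([99.8, 67. ]), -13.6) 0.0319
cover 838 (array([ 431.6, -106.5]), array([128.1,  66.1]), 7.1) 0.0139
spacer 524 (array([ 443.4, -293.5]), array([103.7,  65.4]), -21.5) 0.0139
base 2898 (array([511.6, 355.5]), array([204.4, 119.6]), 10.2)
fenceA 44 [0.517  0.3515] [0.5587 0.3983] [0.5364 0.3826 0.0752] (array([542.5, 377.9]), array([59.8, 16.6]), -43.0)
fenceB 35 [0.4322 0.3505] [0.4647 0.3857] [0.4542 0.3786 0.0736] (array([446.3, 371.8]), array([44.7, 17.2]), 42.0)
guideA 38 [0.4701 0.3051] [0.5484 0.3243] [0.5225 0.3166 0.0563] (array([508.6, 315.8]), array([79.4,  9.6]), 8.6)
guideB 23 [0.439  0.3021] [0.47   0.3297] [0.4579 0.3105 0.0572] (array([452.1, 314.5]), array([38.3, 12. ]), -31.9)
bar 85 [0.4322 0.3128] [0.4527 0.3733] [0.4422 0.3426 0.0841] (array([442.5, 343.3]), array([59.9, 12. ]), -79.7)
house 168 [0.5617 0.3441] [0.5974 0.3896] [0.5809 0.3665 0.0996] (array([578.1, 366.5]), array([43.8, 33. ]), -79.4)
box near [0.554 0.242 0.03 ] [0.704 0.29  0.158]
0.48 None None
0.5 None None
0.52 None None
0.54 0.258 0.095
0.56 0.262 0.121
0.58 0.261 0.135
0.6 0.261 0.141
0.62 0.258 0.146
```

```bash
cat > h.py <<'E'
from cell import *
import numpy as np
from scipy.spatial.transform import Rotation as Ro
YAW=np.radians(10.1); POC=np.array([.4986,.3533,.022])
Rz=lambda a:Ro.from_euler("z",a).as_matrix()
D=np.diag([-1.,1,-1])                       # tool down, fingers close along y
def down(a,tilt=0): return Rz(a)@Ro.from_euler("y",-tilt).as_matrix()@D  # tilt>0 raises part's +x end
def W(x,y,z): return POC+Rz(YAW)@np.array([x,y,z])/1000
def F(): # TCP in fixture mm, force in fixture axes
    s=read_state(); return ((Rz(YAW).T@(s["eef_pos"]-POC))*1000).round(2),(Rz(YAW).T@s["wrist_force"]).round(1),(Rz(YAW).T@s["wrist_torque"]).round(2),round(s["finger_gap"]*1000,2),round(s["clock"],2)
def pick(x,y,deg,z):
    a=np.radians(deg); goto([x,y,.12],down(a)); line_to([x,y,z],.15); close(); print("grip",F()); 
    line_to([x,y,.2],.25)
E
python3 - <<'E'
from h import *
pick(.4288,.0546,-13.6,.004)
print(F())
goto(W(4,-2.5,70),down(YAW)); print(F())
print("touch",line_to(W(4,-2.5,8),.1),F())
E
```

```text
grip (array([-121.1 , -281.82,  -18.01]), array([0. , 0.1, 0.6]), array([ 0.02, -0.03,  0.01]), 0.46, 4.43)
(array([-121.91, -281.7 ,  176.39]), array([-0.4, -0.2, -0.5]), array([ 0.01, -0.02, -0.03]), 0.82, 5.37)
(array([ 4.36, -3.53, 70.65]), array([-0.4, -0. , -0.3]), array([-0.01, -0.03,  0.03]), 0.79, 6.6)
touch False (array([ 4.52, -2.52,  8.68]), array([-0.2, -0.2, -0.4]), array([ 0.01, -0.  ,  0.04]), 0.32, 7.37)
```

The fingers shut on nothing, so I look before moving on.

```bash
python3 - <<'E'
from h import *
from meas import *
line_to(W(4,-2.5,120),.3); goto([.25,.2,.3],down(0))
f=grab_frame("top");np.savez("top1.npz",**f);P=cloud(f)
g=grab_frame("side")
for n,u,v,lo,hi in (("body",248,250,.006,.045),("cover",304,253,.004,.03)):
    b=blob(P,u,v,lo,hi,32); print(n,len(b),rect(b[:,:2]))
a=cv2.resize(f["image"][180:285,110:310],(800,420),interpolation=cv2.INTER_CUBIC);cv2.imwrite("pics/m2.png",a)
print(F())
E
```

```text
body 762 (array([428.7,  54.1]), array([99.7, 60.5]), -13.6)
cover 828 (array([ 433. , -105.8]), array([125.3,  65.6]), 7.8)
(array([-271.17, -107.21,  276.8 ]), array([ 0.3, -0. , -0.8]), array([0.04, 0.01, 0.01]), 0.44, 9.26)
```

View pics/m2.png

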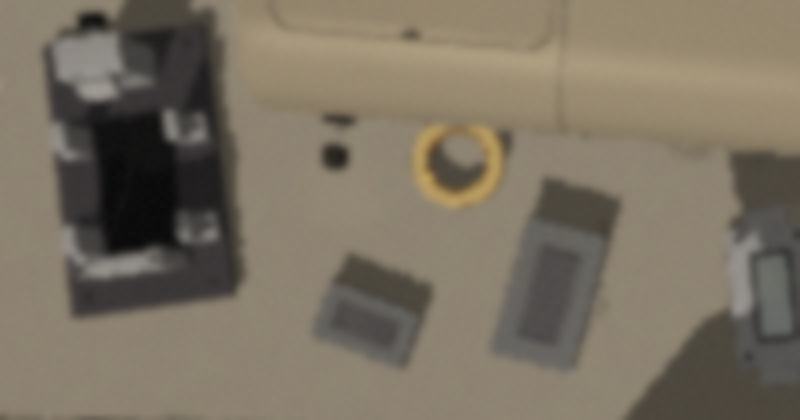

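The view shows the fixture at (30-60, 20-60) in fixture terms, and the body is undisturbed at crop (555,290). So the gripper closed somewhere else, and I check the two cameras against each other and against the gripper.

```bash
python3 - <<'E'
from h import *
from meas import *
s=np.load("side0.npz");P=cloud(s)
for n,u,v in (("body",246,214),("bodytop",250,211),("small",241,203),("spacer_front",230,276),("cover",243,240),("bench",235,255)): print(n,P[v,u].round(3))
goto([.4288,.0546,.12],down(np.radians(-13.6)))
f=grab_frame("top");g=grab_frame("side")
Pt=cloud(f)
q=Pt[200:300,190:310].reshape(-1,3);q=q[q[:,2]>.10];print("top sees arm near lowest",len(q),q[q[:,2].argsort()[:8]].round(3).tolist())
print(F())
a=np.hstack([cv2.resize(f["image"][180:300,190:310],(400,400)),cv2.resize(g["image"][120:260,190:330],(400,400))]);cv2.imwrite("pics/m3.png",a)
E
```

```text
body [0.43  0.042 0.032]
bodytop [0.44  0.073 0.029]
small [0.403 0.168 0.02 ]
spacer_front [ 0.418 -0.304  0.013]
cover [ 0.432 -0.108  0.014]
bench [ 0.416 -0.17  -0.001]
top sees arm near lowest 5359 [[0.555, 0.123, 0.1], [0.553, 0.093, 0.1], [0.55, 0.02, 0.1], [0.552, 0.109, 0.1], [0.549, 0.036, 0.1], [0.546, -0.058, 0.1], [0.547, 0.02, 0.1], [0.546, -0.047, 0.1]]
(array([-120.34, -281.02,   99.52]), array([ 0.9,  0.3, -0.9]), array([ 0.  ,  0.04, -0.04]), 0.45, 10.48)
```

View pics/m3.png

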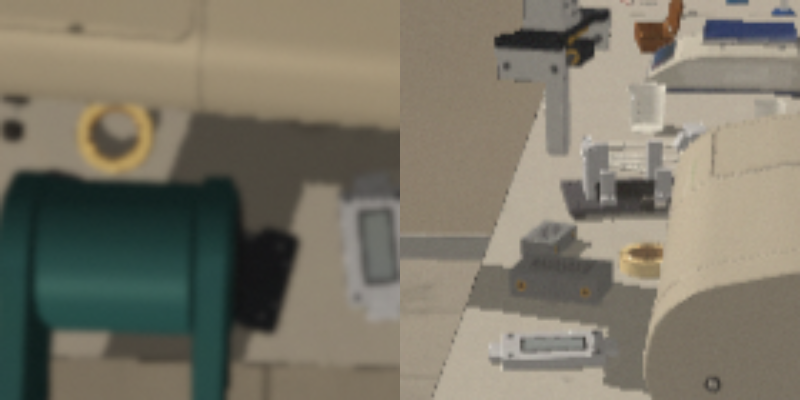

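Both cameras agree on the body, and the gripper hangs over it. I redo the grasp step by step and read the gap at each stage.

```bash
python3 - <<'E'
from h import *
from meas import *
let_go(); print("open",F())
x,y=.4288,.0546
print(line_to([x,y,.004],.15,force_limit=8),F())
g1=grab_frame("side")
close();print("closed",F(),read_state()["gripper_force"]);
g=grab_frame("side")
hold(.3);print(F(),read_state()["gripper_force"])
cv2.imwrite("pics/m4.png",np.hstack([cv2.resize(k["image"][150:260,200:310],(400,400)) for k in (g1,g)]))
E
```

```text
open (array([-121.1 , -281.82,   98.02]), array([-0.2, -0.7,  0.9]), array([-0.01, -0.03, -0.  ]), 94.18, 11.93)
False (array([-120.25, -281.98,  -17.1 ]), array([0.4, 0.3, 0.8]), array([-0.01, -0.02,  0.02]), 94.05, 12.86)
closed (array([-121.1 , -281.83,  -17.98]), array([-0.9,  0.1,  0.9]), array([-0.01, -0.01, -0.04]), 0.47, 14.32) 0.0
(array([-121.09, -281.83,  -18.  ]), array([0.5, 0. , 0.3]), array([ 0.02, -0.01,  0.02]), 0.57, 14.68) 0.0
```

View pics/m4.png

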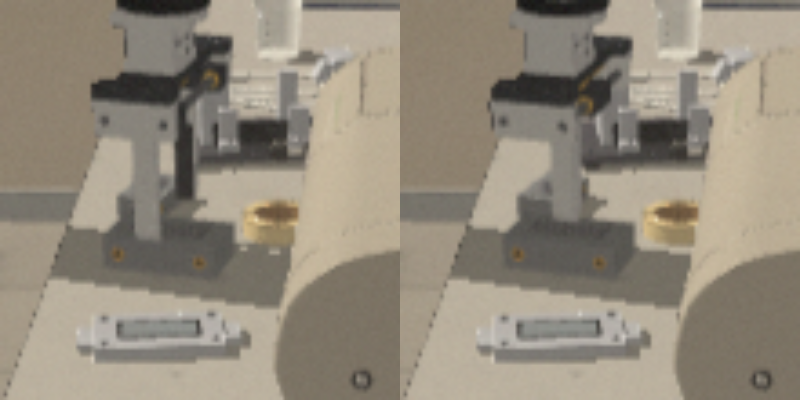

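The fingertips end at crop rows 238 (open) and 220 (shut), on or above the body's top. They hang higher than the reported z of 4 mm, so I measure that offset from the side depth map.

```bash
python3 - <<'E'
from h import *
from meas import *
print(read_state()["eef_pos"].round(4),read_state()["qpos"].round(3))
g=grab_frame("side");P=cloud(g)
for v in range(184,224,3): 
    print(v,[tuple((P[v,u]*1000).astype(int)) for u in (243,246,249)])
line_to([.4288,.0546,.12],.25); g=grab_frame("side");P=cloud(g)
q=P[100:215,215:290].reshape(-1,3);q=q[(abs(q[:,1]-.055)<.05)&(abs(q[:,0]-.43)<.05)&(q[:,2]>.05)]
print("shut tip z at TCP .12:",np.percentile(q[:,2],[0,1,3]).round(4)); w=q[q[:,2]<np.percentile(q[:,2],8)];print(w.min(0).round(3),w.max(0).round(3),w.mean(0).round(3))
E
```

```text
[0.4288 0.0546 0.004 ] [-0.005 -0.079  1.878  0.     1.343 -1.338]
184 [(np.int64(428), np.int64(-26), np.int64(151)), (np.int64(437), np.int64(-35), np.int64(154)), (np.int64(438), np.int64(63), np.int64(122))]
187 [(np.int64(428), np.int64(-28), np.int64(143)), (np.int64(437), np.int64(-29), np.int64(143)), (np.int64(438), np.int64(59), np.int64(113))]
190 [(np.int64(421), np.int64(40), np.int64(110)), (np.int64(431), np.int64(40), np.int64(110)), (np.int64(438), np.int64(62), np.int64(102))]
193 [(np.int64(421), np.int64(42), np.int64(100)), (np.int64(430), np.int64(43), np.int64(99)), (np.int64(438), np.int64(61), np.int64(93))]
196 [(np.int64(420), np.int64(47), np.int64(88)), (np.int64(430), np.int64(45), np.int64(89)), (np.int64(437), np.int64(65), np.int64(82))]
199 [(np.int64(421), np.int64(40), np.int64(81)), (np.int64(430), np.int64(44), np.int64(80)), (np.int64(437), np.int64(62), np.int64(73))]
202 [(np.int64(420), np.int64(44), np.int64(69)), (np.int64(430), np.int64(39), np.int64(72)), (np.int64(437), np.int64(66), np.int64(61))]
205 [(np.int64(420), np.int64(42), np.i
[... 344 characters left out ...]
4(436), np.int64(71), np.int64(29))]
214 [(np.int64(420), np.int64(39), np.int64(32)), (np.int64(429), np.int64(44), np.int64(30)), (np.int64(438), np.int64(43), np.int64(30))]
217 [(np.int64(421), np.int64(23), np.int64(29)), (np.int64(430), np.int64(25), np.int64(28)), (np.int64(440), np.int64(22), np.int64(29))]
220 [(np.int64(421), np.int64(25), np.int64(18)), (np.int64(431), np.int64(19), np.int64(20)), (np.int64(440), np.int64(18), np.int64(21))]
223 [(np.int64(420), np.int64(27), np.int64(7)), (np.int64(430), np.int64(24), np.int64(8)), (np.int64(440), np.int64(18), np.int64(11))]
shut tip z at TCP .12: [0.1529 0.1593 0.1696]
[0.416 0.037 0.153] [0.437 0.064 0.19 ] [0.428 0.046 0.173]
```

The TCP report is about 40 mm lower than the true tips in z, while x and y agree. I tilt the tool to see whether the error lies along the tool axis or along world z, and touch the bench for the exact value.

```bash
python3 - <<'E'
from h import *
from meas import *
def tip():
    P=cloud(grab_frame("side"));q=P[60:215,190:310].reshape(-1,3)
    q=q[(abs(q[:,1]-.045)<.03)&(abs(q[:,0]-.43)<.06)&(q[:,2]>.06)&(q[:,2]<.25)]
    z0=np.percentile(q[:,2],3)
    for h in (.0,.01,.03,.05):
        w=q[(q[:,2]>=z0+h)&(q[:,2]<z0+h+.012)]; print(h,len(w),w.mean(0).round(4),w[:,0].min().round(3),w[:,0].max().round(3))
p=np.array([.4288,.0546,.12])
goto(p,down(0,.35)); print(read_state()["eef_pos"].round(4)); tip()
goto(p,down(np.radians(-13.6))); tip()
let_go()
print(line_to([p[0],p[1],-.045],.10,force_limit=4),read_state()["eef_pos"].round(4),F())
E
```

```text
[0.4272 0.0547 0.118 ]
0.0 28 [0.412  0.0462 0.1613] 0.402 0.422
0.01 33 [0.4088 0.0455 0.1707] 0.396 0.419
0.03 33 [0.4019 0.0455 0.19  ] 0.39 0.412
0.05 33 [0.3944 0.0456 0.2103] 0.382 0.404
0.0 28 [0.4299 0.0464 0.164 ] 0.419 0.44
0.01 32 [0.4305 0.0445 0.1741] 0.42 0.44
0.03 32 [0.4298 0.0457 0.194 ] 0.417 0.441
0.05 37 [0.4299 0.0447 0.214 ] 0.418 0.441
True [ 0.4273  0.0546 -0.0343] (array([-122.57, -281.57,  -56.35]), array([-0.3, -0.2,  4.2]), array([ 0.13,  0.17, -0.  ]), 94.09, 19.19)
```

```bash
python3 - <<'E'
from h import *
from meas import *
hold(.2);s=read_state();print(s["eef_pos"].round(4),s["wrist_force"].round(1),s["wrist_torque"].round(2))
P=cloud(grab_frame("side"))
q=P[150:240,215:290].reshape(-1,3);q=q[(q[:,1]<.016)&(q[:,1]>-.03)&(q[:,2]>.004)&(q[:,2]<.2)&(q[:,0]>.38)]
for lo in np.arange(.004,.1,.008):
    w=q[(q[:,2]>=lo)&(q[:,2]<lo+.008)]; 
    if len(w): print(round(lo,3),len(w),w.mean(0).round(3),w[:,0].min().round(3),w[:,0].max().round(3))
close();print(F(),read_state()["gripper_force"])
E
```

```text
[ 0.4273  0.0546 -0.0344] [-1.5 -1.   6.6] [0.09 0.07 0.02]
0.004 21 [0.438 0.006 0.008] 0.406 0.489
0.012 28 [0.431 0.004 0.015] 0.405 0.471
0.02 34 [0.434 0.005 0.024] 0.405 0.471
0.028 20 [0.422 0.002 0.031] 0.403 0.471
0.036 20 [ 0.413 -0.001  0.04 ] 0.403 0.424
0.044 18 [ 0.413 -0.002  0.048] 0.403 0.424
0.052 18 [ 0.412 -0.003  0.056] 0.404 0.422
0.06 18 [ 0.413 -0.003  0.064] 0.404 0.422
0.068 18 [ 0.412 -0.003  0.072] 0.403 0.422
0.076 18 [ 0.421 -0.004  0.08 ] 0.404 0.54
0.084 15 [ 0.439 -0.003  0.087] 0.404 0.543
0.092 15 [ 0.46  -0.016  0.098] 0.383 0.546
(array([-122.37, -281.5 ,  -56.35]), array([-0.1,  0.5,  5.4]), array([ 0.08, -0.03,  0.04]), 59.95, 20.07) 33.37140606352477
```

The grasp is good: gap 59.95 mm, and the reported TCP lies 34.4 mm beyond the true tips. I correct the helpers and place the body.

```bash
cat >> h.py <<'E'
DT=.0345                                    # reported TCP lies this far beyond the true tip
def tipgo(p,R): goto(np.asarray(p)+DT*R[:,2],R)
def tipline(p,R,rate=.15,fl=None):
    return line_to(np.asarray(p)+DT*R[:,2],rate,R,fl)
def F():   # true tip in fixture mm, force and moment in fixture axes, gap, clock
    s=read_state(); p=s["eef_pos"]-DT*s["tcp_rot"][:,2]
    return (Rz(YAW).T@(p-POC)*1000).round(2).tolist(),(Rz(YAW).T@s["wrist_force"]).round(1).tolist(),(Rz(YAW).T@s["wrist_torque"]).round(2).tolist(),round(s["finger_gap"]*1000,2),round(s["clock"],2)
def pick(x,y,deg,z):
    R=down(np.radians(deg)); tipgo([x,y,.12],R); tipline([x,y,z],R,.2); close(); print("grip",F()); tipline([x,y,.16],R,.3)
E
python3 - <<'E'
from h import *
R=down(YAW)
line_to([.4288,.0546,.13],.3); print(F())
tipgo(W(5,-2.5,95),R)
print(tipline(W(5,-2.5,3),R,.15,8),F())
print("bed",tipline(W(5,-2.5,-4),R,.02,5),F()); hold(.1);print(F())
E
```

```text
([-122.39, -281.63, 139.86], [-0.9, -0.3, -3.7], [0.01, 0.02, -0.04], 59.56, 20.77)
False ([6.08, -2.56, 4.29], [-0.4, -0.0, -1.8], [-0.02, 0.01, 0.03], 59.84, 22.72)
bed True ([6.43, -2.06, 0.98], [-0.0, 0.4, 6.3], [-0.07, 0.37, -0.0], 59.81, 23.01)
([6.43, -2.07, 1.27], [-0.1, -0.9, 5.6], [-0.01, 0.39, -0.04], 59.8, 23.11)
```

```bash
python3 - <<'E'
from h import *
R=down(YAW)
print("wall",tipline(W(-8,-2,1.0),R,.03,8),F()); hold(.1);print(F())
let_go(); print("open",F())
p=F()[0]
print("fence",tipline(W(p[0],26,p[2]+1),R,.04,6),F()); hold(.1);print(F())
E
```

```text
wall True ([-1.93, -1.93, 1.76], [1.2, 0.6, 1.7], [0.05, -0.11, -0.03], 59.78, 23.48)
([-1.9, -1.93, 1.7], [1.0, 1.0, 3.6], [0.13, -0.01, 0.0], 59.82, 23.57)
open ([-1.79, -2.31, 1.12], [-0.5, -0.0, -0.5], [0.0, -0.01, 0.03], 93.45, 24.28)
fence True ([-2.49, 15.83, 0.9], [0.1, -0.2, 0.6], [0.01, -0.06, 0.06], 93.99, 24.8)
([-2.88, 15.58, 0.43], [0.3, -0.4, 0.2], [0.06, 0.0, -0.03], 93.97, 24.9)
```

```bash
python3 - <<'E'
from h import *
from meas import *
R=down(YAW)
for k in range(3):
    p=F()[0]; h=tipline(W(p[0],p[1]+6,p[2]),R,.015,6); hold(.1); print("fence",h,F())
    if abs(F()[1][1])>3: break
P=cloud(grab_frame("top"));q=(P[180:265,112:180].reshape(-1,3)-POC)@Rz(YAW)*1000
b=q[(q[:,2]>22)&(q[:,2]<36)&(abs(q[:,0])<70)&(abs(q[:,1])<33)];print("body pts",len(b),np.percentile(b,[1,50,99],axis=0).round(1).tolist())
E
```

```text
fence True ([-3.89, 15.49, -1.13], [-0.1, 0.3, 0.3], [-0.01, -0.05, 0.0], 93.95, 25.3)
fence True ([-4.81, 15.4, -2.61], [-1.3, 0.7, -0.3], [0.01, 0.03, -0.01], 93.97, 25.69)
fence True ([-5.75, 15.33, -4.06], [0.4, 0.4, -0.3], [0.03, -0.02, -0.06], 93.93, 26.07)
body pts 262 [[-62.7, -30.2, 23.3], [-34.8, 4.2, 29.8], [49.9, 30.3, 34.6]]
```

The stop seems to reset the target, so the force relaxes. Three pushes stopped at the same y of 15.4, so the body is against the fence and my frame is about 1.6 mm off in y. I regrip, push -x until it stops repeatably, reseat in y, then look.

```bash
python3 - <<'E'
from h import *
from meas import *
R=down(YAW)
tipline(W(-2,10,2),R,.1); tipline(W(-1,-1.6,3),R,.1); close(); print("grip",F()); 
for k in range(2): h=tipline(W(-9,-1.6,3),R,.03,8); print("wall",h,F())
x=F()[0][0]
let_go(); tipline(W(x+1,10,4),R,.1); h=tipline(W(x+1,22,4),R,.03,6);print("fence",h,F())
tipline(W(x+1,-1.6,4),R,.15); tipline(W(x+1,-1.6,95),R,.3); tipline([.25,.15,.25],R,.4)
f=grab_frame("top");np.savez("top2.npz",**f);P=cloud(f);g=grab_frame("side")
cv2.imwrite("pics/m5.png",np.hstack([cv2.resize(f["image"][180:270,112:182],(380,490),interpolation=cv2.INTER_CUBIC),cv2.resize(g["image"][160:205,238:298],(420,490),interpolation=cv2.INTER_CUBIC)]))
q=(P[180:265,112:180].reshape(-1,3)-POC)@Rz(YAW)*1000
b=q[(q[:,2]>24)&(q[:,2]<34)&(abs(q[:,0])<52)&(abs(q[:,1])<29)];m=b[abs(b[:,0])<22];print(len(b),np.percentile(b[abs(b[:,1])<20][:,0],[1,99]),rect(b[:,:2]/1000), F()[-1])
E
```

```text
grip ([-1.06, -1.37, 2.95], [0.3, 0.3, -0.1], [0.09, 0.0, 0.02], 59.82, 27.27)
wall True ([-2.12, -1.53, 3.07], [1.7, -0.6, 2.5], [0.08, -0.15, 0.02], 59.65, 27.49)
wall True ([-1.95, -1.54, 3.32], [1.3, 0.3, 1.2], [0.03, -0.14, 0.01], 59.95, 27.7)
fence True ([-1.68, 15.86, 3.03], [0.0, -0.2, 0.2], [-0.04, -0.01, 0.0], 94.1, 29.0)
696 [-49.10300127  47.89957401] (array([-0.8,  0. ]), array([100.5,  57.9]), -0.1) 30.83
```

View pics/m5.png

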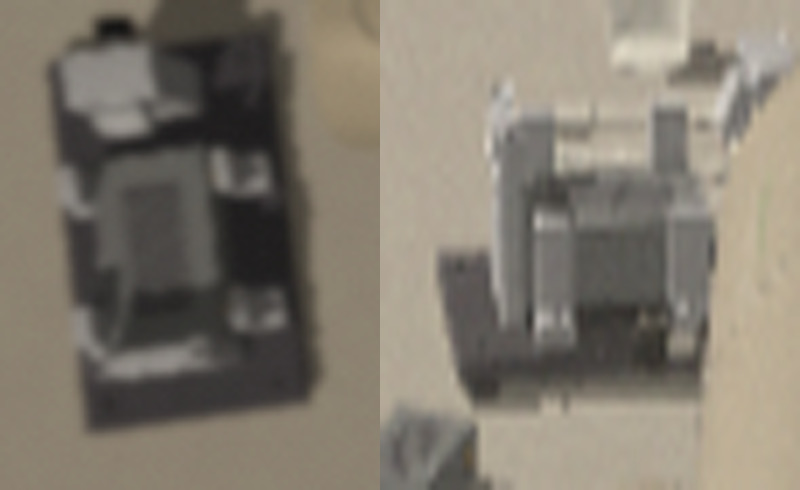

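The picture shows the body square in the corner: hook wall at the bottom, fence posts on the left at (75,190) and (85,330) touching it, guides on the right with a gap. Depth gives yaw -0.1° and length 100.5 mm, with the centre about (-1, -1.5) in my frame. Spacer next.

```bash
python3 - <<'E'
from h import *
R=down(YAW)
tipgo([.36,-.1,.2],down(0))
pick(.4434,-.2935,-21.5,.002); print(F())
tipgo([.40,.0,.22],down(0))
tipgo(W(4,-3.5,115),R)
print(tipline(W(4,-3.5,38),R,.2,8),F())
print("down",tipline(W(4,-3.5,26),R,.04,5),F()); 
z=F()[0][2]
print("lift",tipline(W(4,-3.5,z+1),R,.1))
for k in range(2): h=tipline(W(-10,-3,z+1),R,.04,6); print("wall",h,F())
E
```

```text
grip ([-167.62, -627.06, -19.83], [0.0, -0.1, 1.8], [0.2, -0.07, -0.0], 59.86, 34.18)
([-168.42, -626.48, 136.2], [-0.7, 0.7, -0.7], [-0.04, 0.05, 0.03], 59.59, 34.86)
False ([4.56, -4.28, 39.11], [0.1, 0.0, -0.7], [0.07, 0.08, -0.03], 59.72, 37.95)
down True ([6.47, -3.08, 31.11], [-0.1, 0.1, 4.9], [0.01, 0.05, 0.11], 59.27, 38.25)
lift False
wall True ([-1.45, -3.52, 32.01], [2.0, 0.7, 1.0], [0.14, -0.26, -0.09], 59.73, 38.77)
wall True ([-1.41, -3.57, 32.83], [1.8, -0.4, 0.0], [0.13, -0.32, -0.06], 59.8, 38.98)
```

```bash
python3 - <<'E'
from h import *
from meas import *
R=down(YAW)
let_go(); tipline(W(-1,10,34),R,.15); print("fence",tipline(W(-1,24,34),R,.03,5),F())
y=F()[0][1]; tipline(W(-1,y-17,35),R,.15); tipline(W(-1,y-17,115),R,.3)
tipgo([.36,-.1,.16],down(np.radians(7.5)))
f=grab_frame("top");np.savez("top3.npz",**f);P=cloud(f)
b=blob(P,304,253,.004,.03,32); print("cover",rect(b[:,:2]))
q=(P[180:265,112:180].reshape(-1,3)-POC)@Rz(YAW)*1000
b=q[(q[:,2]>36)&(q[:,2]<47)&(abs(q[:,0])<56)&(abs(q[:,1])<36)&(q[:,0]>-48)];print("spacer",len(b),np.percentile(b,[1,99],axis=0).round(1).tolist(),rect(b[abs(b[:,1])<29][:,:2]/1000))
cv2.imwrite("pics/m6.png",cv2.resize(f["image"][180:270,112:182],(460,600),interpolation=cv2.INTER_CUBIC));print(F()[-1])
E
```

```text
fence True ([-1.8, 15.89, 32.98], [1.5, -0.4, 0.4], [-0.07, -0.04, -0.04], 93.76, 40.28)
cover (array([ 439.8, -105.9]), array([116.4,  64.5]), 5.1)
spacer 537 [[-47.3, -30.4, 36.6], [48.7, 30.5, 46.5]] (array([ 0.8, -0. ]), array([97.6, 57.7]), 0.1)
42.73
```

View pics/m6.png

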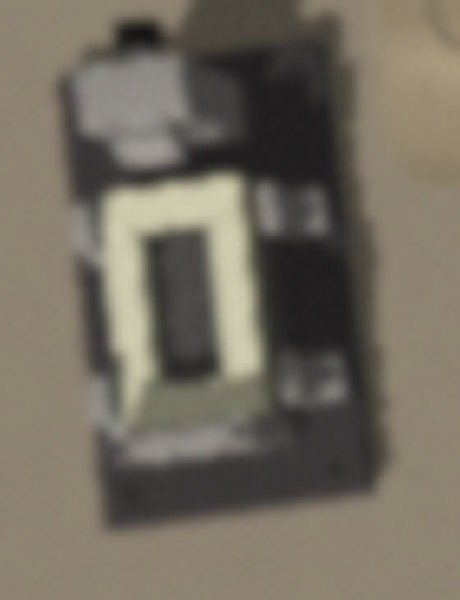

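The spacer sits square in the corner, top (175,190) to bottom (195,400), with depth yaw 0.1° and centre about (0,0). Next I pick the cover, tilt it 20° and tuck the near ear.

```bash
cat >> h.py <<'E'
X0,Y0=-1.5,-1.7
def cov(th,d,cz,y=Y0):   # tip and orientation so that the cover's lower near corner is d off the wall at height cz
    t=np.radians(th);c,s=np.cos(t),np.sin(t)
    return W(-50+X0+d+50*c-2*s,y,cz+50*s+2*c),down(YAW,t)
E
python3 - <<'E'
from h import *
pick(.4323,-.1062,7.4,.002)
tipgo([.41,.06,.2],down(0)); 
p,R=cov(20,18,75); tipgo(p,R)
p,R=cov(20,18,44.5); print(tipline(p,R,.15,8),F())
p,R=cov(20,5,44.0); print("in",p and 0 if False else tipline(p,R,.05,6),F(), (Rz(YAW).T@(p-POC)*1000).round(1))
p,R=cov(20,4.5,40.5); print("dn",tipline(p,R,.03,5),F(),(Rz(YAW).T@(p-POC)*1000).round(1))
E
```

```text
grip ([-145.76, -440.92, -19.84], [-0.1, 0.7, 0.8], [-0.01, 0.03, 0.0], 59.74, 44.52)
False ([12.86, -2.98, 63.48], [-0.2, -0.2, -1.3], [0.03, 0.2, 0.0], 59.69, 47.49)
in False ([-0.19, -1.72, 63.32], [2.9, -0.4, -4.1], [-0.08, -0.25, 0.04], 59.91, 47.9) [-0.2 -1.7 63. ]
dn False ([-0.5, -1.35, 60.19], [1.1, -0.7, 0.1], [0.02, 0.12, 0.01], 59.46, 48.17) [-0.7 -1.7 59.5]
```

```bash
python3 - <<'E'
from h import *
for th,d,cz in ((15,3,41),(10,2,41.3),(6,1.2,41.5),(3,.8,41.5)):
    p,R=cov(th,d,cz); h=tipline(p,R,.05,20); print(th,h,F(),(Rz(YAW).T@(p-POC)*1000).round(1))
    if h: break
f=grab_frame("side");import cv2
cv2.imwrite("pics/m7.png",cv2.resize(f["image"][135:205,230:310],(686,600),interpolation=cv2.INTER_CUBIC))
E
```

```text
15 False ([0.01, -1.7, 56.08], [1.7, 0.3, 1.8], [0.09, -0.28, -0.01], 59.52, 48.42) [-0.7 -1.7 55.9]
10 False ([0.16, -1.4, 52.7], [0.8, 0.2, 2.8], [0.07, -0.15, 0.06], 59.57, 48.68) [-0.6 -1.7 52. ]
6 False ([-0.22, -1.33, 50.03], [0.1, -0.2, 5.3], [-0.02, -0.12, -0.04], 59.37, 48.93) [-0.8 -1.7 48.7]
3 False ([-0.81, -1.39, 46.95], [1.3, -0.2, 4.6], [0.01, -0.1, -0.02], 60.0, 49.18) [-0.9 -1.7 46.1]
```

View pics/m7.png

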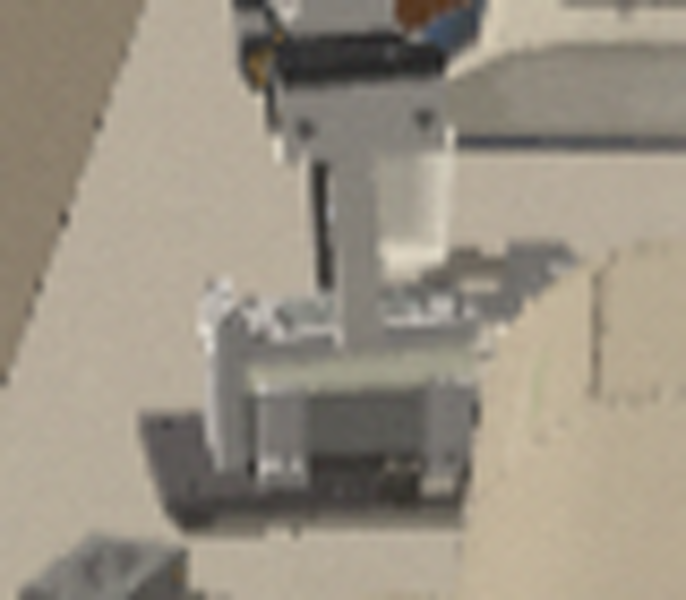

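The picture shows the cover lying nearly flat on the white spacer (250-470, 340-390), with its near end at the hook post. I nudge it square, then press gently.

```bash
python3 - <<'E'
from h import *
p,R=cov(2,.2,41.5,0.5); print("sq",tipline(p,R,.04,6),F())
y=F()[0][1]
for cz in (41,40,39.,38.3):
    p,R=cov(0,0,cz,y); h=tipline(p,R,.02,30); print(cz,h,F()); 
    if F()[1][2]>35: break
hold(.15); print(F())
E
```

```text
sq False ([-1.33, -1.09, 46.2], [0.1, -4.5, 6.4], [-0.83, -0.03, 0.0], 59.46, 49.48)
41 False ([-1.43, -1.15, 43.71], [2.8, -1.0, 4.9], [-0.16, -0.1, -0.0], 59.66, 49.78)
40 False ([-1.4, -1.1, 43.18], [0.4, -0.1, 6.3], [-0.15, -0.07, -0.03], 59.37, 50.03)
39.0 False ([-1.37, -1.11, 42.62], [-0.1, -1.3, 8.2], [-0.19, 0.15, -0.03], 59.57, 50.28)
38.3 False ([-1.33, -1.1, 42.28], [1.1, -1.1, 8.9], [-0.23, 0.23, 0.02], 59.64, 50.53)
([-1.32, -1.13, 42.27], [-0.0, -1.7, 9.0], [-0.23, 0.19, -0.06], 59.8, 50.68)
```

```bash
python3 - <<'E'
from h import *
for cz in (37,36,35,34,33,32):
    p,R=cov(0,0,cz,-1.0); h=tipline(p,R,.02,30); print(cz,h,F()) 
    if F()[1][2]>28: break
hold(.1); print(F())
E
```

```text
37 False ([-1.13, -1.12, 40.96], [0.3, -2.0, 8.5], [-0.28, 0.04, -0.01], 59.64, 50.93)
36 False ([-1.12, -1.12, 40.29], [0.0, -1.8, 10.2], [-0.29, 0.17, -0.05], 59.56, 51.18)
35 False ([-1.1, -1.12, 40.0], [0.1, -2.4, 11.9], [-0.4, 0.31, 0.01], 59.91, 51.43)
34 False ([-1.08, -1.09, 39.96], [-2.9, -3.4, 16.0], [-0.55, 0.65, -0.01], 59.8, 51.68)
33 False ([-1.07, -1.09, 39.94], [-3.8, -3.5, 18.6], [-0.66, 0.92, -0.02], 59.46, 51.93)
32 False ([-0.99, -1.12, 39.94], [-5.1, -4.0, 22.5], [-0.78, 1.17, -0.04], 59.86, 52.18)
([-1.0, -1.09, 39.95], [-4.6, -3.5, 20.7], [-0.76, 1.19, -0.05], 59.53, 52.28)
```

```bash
python3 - <<'E'
from h import *
from meas import *
let_go(); R=down(YAW); tipline(W(-1,-1,110),R,.3); tipgo([.35,.15,.2],R); print(F())
f=grab_frame("top");np.savez("top4.npz",**f);g=grab_frame("side");P=cloud(f)
q=(P[180:265,112:180].reshape(-1,3)-POC)@Rz(YAW)*1000
for a,b in ((-46,-30),(-30,-10),(-10,10),(10,30),(30,46),(50,56)):
    w=q[(q[:,0]>a)&(q[:,0]<b)&(abs(q[:,1])<(22 if b<50 else 10))&(q[:,2]>30)];print(a,len(w),np.median(w[:,2]).round(1) if len(w) else 0)
b=q[(q[:,2]>46)&(q[:,2]<58)&(abs(q[:,0])<48)&(abs(q[:,1])<29.5)];print(rect(b[:,:2]/1000))
w=q[(q[:,0]>54)&(q[:,0]<74)&(abs(q[:,1])<9)&(q[:,2]>30)];print("nose",w[w[:,0].argsort()][:, [0,2]].round(0).astype(int).tolist())
cv2.imwrite("pics/m8.png",np.hstack([cv2.resize(f["image"][180:270,112:182],(380,490),interpolation=cv2.INTER_CUBIC),cv2.resize(g["image"][160:205,238:298],(420,490),interpolation=cv2.INTER_CUBIC)]))
E
```

```text
([-181.81, -173.87, 177.1], [-0.6, 0.3, 0.3], [0.06, 0.03, -0.02], 93.96, 54.41)
-46 96 52.8
-30 113 53.0
-10 117 52.6
10 118 52.6
30 91 52.6
50 17 50.2
(array([ 0., -0.]), array([95.7, 58.9]), -0.1)
nose [[55, 53], [55, 50], [55, 47], [56, 51], [56, 49], [57, 60], [57, 57], [57, 61], [57, 49], [57, 51], [58, 55], [59, 59], [59, 56], [59, 62], [59, 61], [60, 62], [60, 65], [60, 63], [60, 65], [61, 64], [61, 68], [62, 61], [62, 62], [62, 66], [63, 62], [63, 68], [63, 69], [63, 63], [63, 69], [64, 72], [64, 69], [65, 68], [65, 73], [65, 70], [65, 67], [66, 73], [66, 75], [67, 70], [67, 71], [67, 71], [68, 70], [68, 70], [69, 69], [70, 69], [70, 67], [70, 71], [70, 73], [71, 33], [71, 73], [71, 78], [71, 79], [71, 80], [72, 70], [72, 79], [73, 78], [73, 78], [73, 80]]
```

View pics/m8.png

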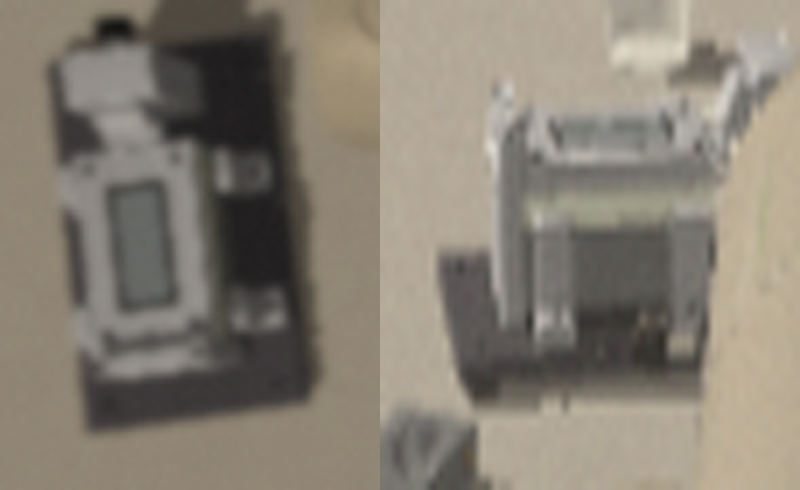

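The picture shows the cover flat and aligned, with its window at (140,245). Its top is at z 52.6 to 53.0 all along, against 54 with the bed free, so the bed is held about 1.5 mm down. The nose front at x 57-58 is sprung out over the ear, so the catch has snapped.

```bash
python3 -c "
from cell import *
print(close_job())"
```

```text
the job is handed in; nothing more can be done
None
```

The flow cell is assembled and handed in at about 54 s: body and spacer sit flush in the corner, the cover's near ear is under the hook bar and the catch has snapped over the other ear; I didn't check the bystanders afterwards, and no verdict came back.

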